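Find the parts case that rattles

ROBOT

A 6-joint arm with a two-finger parallel gripper is mounted at the origin on the work surface. World frame = base frame: x ahead of the robot, y to its left, z up, the work surface at z = 0. Lengths are in m, angles in rad, forces in N, time in s.
With the tool pointing down it reaches from about 0.3 to 0.875 m from the base axis. Payload 4.2 kg.
Tool frame: the origin (TCP) lies midway between the tips of the shut fingers; the grasp point (between the pads) lies 19 mm behind it; z points along the fingers, y is the line along which they close (so a half turn about z gives the same grasp; the last joint's range is limited). The gripper opens to 85 mm and grips with 20 to 120 N. Pads are 22 mm wide; open, the fingers measure 114 mm over their backs; the gripper's body (76 mm by 85 mm) begins 54 mm behind the grasp point. The pads swing forward as they close: fully open they stand 13 mm farther back than shut.
Start: joints at [1.329, 0.32, 1.565, -0, 1.257, -0.02], TCP at [0.126, 0.561, 0.231] pointing down, gripper open.
Joint ranges: [-3.11, 3.11], [-0.84, 2.01], [0.21, 2.61], [-1.34, 4.49], [0.05, 2.63], [-2.56, 2.56]. Speed limits (rad/s): [2.57, 2.57, 3.14, 3.14, 3.14, 3.14].

INTERFACE

Orientations are given as a unit quaternion [w, x, y, z].
In Python, from workcell import arm gives the robot as it stands. Calls block until the motion is done:
- arm.movep(position, orientation): joint-space move of the TCP to a pose.
- arm.line_to(position, frame=None, velocity=0.15, stop_force=None): straight line of the TCP; frame=None keeps the orientation; velocity is the mean speed in m/s. With stop_force (N) it stops when the force on the tool has changed by that much, and returns True; else False.
- arm.set_joints(angles): joint-space move.
- arm.command_gripper(opening, force=None): opening from 0.0 (shut) to 1.0 (fully open); force is the grip in N (None keeps the last); returns when the fingers have stopped.
- arm.pause(seconds).
- arm.solve_ik(position, orientation): joint angles nearest the present ones, or None.
- arm.read_camera(name): name is "side" or "top"; returns the picture (480x640x3 uint8, red, green, blue); there is no depth.
- arm.camera_info(name): a dict with "fx", "fy", "cx", "cy" (pixels), "xyz" and "attitude" of the camera in the world. Camera axes: x right, y up, looking along -z (the intrinsics and any distortion apply to the point x, -y, -z); pixel columns grow to the right and rows downward; lengths in m; the calibration is good to about 2 mm. A picture is of the moment at which its call begins. camera_info takes no time and is no camera call.
A pose or a line that the arm cannot do raises arm.Unreachable and nothing moves.
- arm.sign_off(): hands the job in; it is judged then, once.
Readings, each from a call of its own:
- arm.read_time_s(): time.
- arm.read_qpos(): joint angles.
- arm.read_dq(): joint speeds.
- arm.read_effort(): joint torques, N m.
- arm.read_ee_pos(): TCP position.
- arm.read_orientation(): TCP orientation.
- arm.read_force(): force on the tool from outside, world axes, zero at the start.
- arm.read_moment(): the same for the moment, N m.
- arm.read_width(): opening from 0.0 (shut) to 1.0 (fully open).
- arm.read_gripper_force(): force on a finger pad.
Only numpy, scipy, OpenCV 4.12 (cv2) and the standard library are available. Lean on these libraries where they do the work, as an engineer would, in place of code of your own. Each camera call takes 0.05 s, during which the arm holds its last target. There are 200 camera calls.

TASK

One of the three sealed cases on the rack has come loose inside: working from the robot's left to its right, take each case by its grip, lift it some 10 cm and shake it by rocking it well over from side to side, setting it back where it stood before taking the next (the third may stay in the gripper if it is the one). Then present the case that rattles: hold it out level and still over the middle of the white hand-over tray, clearly more than 10 cm above the bench, and finish while still holding it there. The two quiet cases end standing where they were in their own bays, and nothing else on the bench is disturbed.

Things in the scene. Friction and masses are not known exactly. Their poses are not given: they have to be found in the camera images.
- case_1: one of three outwardly identical sealed rigid grey plastic cases, 120 (x) x 100 (y) x 50 mm high, about 0.42 kg with contents. On the flat lid a solid black grip rib, 80 mm long (x), 16 mm thick (y), 50 to 86 mm above the underside, centred. Origin: centre of the underside, z up. Stands in a bay (any), x roughly along the rack's x. Any of the three may be the one that rattles
- case_2: one of three outwardly identical sealed rigid grey plastic cases, 120 (x) x 100 (y) x 50 mm high, about 0.42 kg with contents. On the flat lid a solid black grip rib, 80 mm long (x), 16 mm thick (y), 50 to 86 mm above the underside, centred. Origin: centre of the underside, z up. Stands in a bay (any), x roughly along the rack's x. Any of the three may be the one that rattles
- case_3: one of three outwardly identical sealed rigid grey plastic cases, 120 (x) x 100 (y) x 50 mm high, about 0.42 kg with contents. On the flat lid a solid black grip rib, 80 mm long (x), 16 mm thick (y), 50 to 86 mm above the underside, centred. Origin: centre of the underside, z up. Stands in a bay (any), x roughly along the rack's x. Any of the three may be the one that rattles
- rack: plywood board, 160 (x) x 530 (y) x 18 mm thick, fixed to the bench, with four strips 12 mm wide and 14 mm high that part it into three bays side by side along y, each 158 mm wide between strips. Origin: centre of the underside on the bench; its x points away from the robot, its y to the robot's left, turned by up to 0.15 rad
- bay_left (a point): centre of the left bay as the robot looks at it (at the rack y +170 mm), on the board's upper face, 18 mm above the bench. One case holds a heavy loose part (loose_part, hidden from view), 0.25 kg, that rolls freely up to 27 mm from the middle along the case's x and y as it is tipped; the other two are packed full, weight central, each within 10 per cent of 0.42 kg
- bay_middle (a point): centre of the middle bay as the robot looks at it (at the rack y 0), on the board's upper face, 18 mm above the bench
- bay_right (a point): centre of the right bay as the robot looks at it (at the rack y -170 mm), on the board's upper face, 18 mm above the bench
- tray: white shallow hand-over tray fixed to the bench beyond the rack, 140 (x) x 180 (y) mm, 22 mm high. Origin: centre of its underside, on the bench
- mug: bystander: white mug with a handle, 76 mm across, 85 mm high; loose, to be left alone
- tape_roll: bystander: green roll of tape lying flat, 96 mm across, 40 mm high; loose, to be left alone
- paper_roll: bystander: white paper roll standing up, 110 mm across, 100 mm high; loose, to be left alone
- glue: bystander: white glue bottle, 48 mm across, 120 mm high; loose, to be left alone
- screwdriver: bystander: screwdriver with a red handle lying on the bench to the right of the rack; loose, to be left alone
Mind the look-alikes: they are no part of the job. Of the things that look like the tray, the larger one is meant. Leave any orange look-alike of the case_3 alone.

How it is judged:
On the way, in this order (a step that is already met when the one before it is completed fails the run):
1. the case of the left bay is held up, its underside more than 7 cm above the bench, and tipped more than 10 degrees, while the other two bays hold a standing case (((height (world z) of case_1 above 0.07 m and angle between case_1's own z axis and vertical above 0.17 rad and contact force between case_1 and the fingers above 0.5 N) or (height (world z) of case_2 above 0.07 m and angle between case_2's own z axis and vertical above 0.17 rad and contact force between case_2 and the fingers above 0.5 N) or (height (world z) of case_3 above 0.07 m and angle between case_3's own z axis and vertical above 0.17 rad and contact force between case_3 and the fingers above 0.5 N)) and distance between each of case_1, case_2, case_3 and bay_left above 0.05 m and ((distance between case_1 and bay_middle below 0.045 m and angle between case_1's own z axis and vertical below 0.12 rad) or (distance between case_2 and bay_middle below 0.045 m and angle between case_2's own z axis and vertical below 0.12 rad) or (distance between case_3 and bay_middle below 0.045 m and angle between case_3's own z axis and vertical below 0.12 rad)) and ((distance between case_1 and bay_right below 0.045 m and angle between case_1's own z axis and vertical below 0.12 rad) or (distance between case_2 and bay_right below 0.045 m and angle between case_2's own z axis and vertical below 0.12 rad) or (distance between case_3 and bay_right below 0.045 m and angle between case_3's own z axis and vertical below 0.12 rad))), for 0.05 s.
2. the case of the middle bay is held up, its underside more than 7 cm above the bench, and tipped more than 10 degrees, while the other two bays hold a standing case (((height (world z) of case_1 above 0.07 m and angle between case_1's own z axis and vertical above 0.17 rad and contact force between case_1 and the fingers above 0.5 N) or (height (world z) of case_2 above 0.07 m and angle between case_2's own z axis and vertical above 0.17 rad and contact force between case_2 and the fingers above 0.5 N) or (height (world z) of case_3 above 0.07 m and angle between case_3's own z axis and vertical above 0.17 rad and contact force between case_3 and the fingers above 0.5 N)) and distance between each of case_1, case_2, case_3 and bay_middle above 0.05 m and ((distance between case_1 and bay_left below 0.045 m and angle between case_1's own z axis and vertical below 0.12 rad) or (distance between case_2 and bay_left below 0.045 m and angle between case_2's own z axis and vertical below 0.12 rad) or (distance between case_3 and bay_left below 0.045 m and angle between case_3's own z axis and vertical below 0.12 rad)) and ((distance between case_1 and bay_right below 0.045 m and angle between case_1's own z axis and vertical below 0.12 rad) or (distance between case_2 and bay_right below 0.045 m and angle between case_2's own z axis and vertical below 0.12 rad) or (distance between case_3 and bay_right below 0.045 m and angle between case_3's own z axis and vertical below 0.12 rad))), for 0.05 s.
3. the case of the right bay is held up, its underside more than 7 cm above the bench, and tipped more than 10 degrees, while the other two bays hold a standing case (((height (world z) of case_1 above 0.07 m and angle between case_1's own z axis and vertical above 0.17 rad and contact force between case_1 and the fingers above 0.5 N) or (height (world z) of case_2 above 0.07 m and angle between case_2's own z axis and vertical above 0.17 rad and contact force between case_2 and the fingers above 0.5 N) or (height (world z) of case_3 above 0.07 m and angle between case_3's own z axis and vertical above 0.17 rad and contact force between case_3 and the fingers above 0.5 N)) and distance between each of case_1, case_2, case_3 and bay_right above 0.05 m and ((distance between case_1 and bay_left below 0.045 m and angle between case_1's own z axis and vertical below 0.12 rad) or (distance between case_2 and bay_left below 0.045 m and angle between case_2's own z axis and vertical below 0.12 rad) or (distance between case_3 and bay_left below 0.045 m and angle between case_3's own z axis and vertical below 0.12 rad)) and ((distance between case_1 and bay_middle below 0.045 m and angle between case_1's own z axis and vertical below 0.12 rad) or (distance between case_2 and bay_middle below 0.045 m and angle between case_2's own z axis and vertical below 0.12 rad) or (distance between case_3 and bay_middle below 0.045 m and angle between case_3's own z axis and vertical below 0.12 rad))), for 0.05 s.
At the end, for the whole second after the job is handed in: the rattling case is in the fingers, its underside more than 10 cm above the bench, within 6 cm of the tray's centre seen from above, tilted less than 0.2 rad and still; both quiet cases stand upright on the rack within 5 cm of where they started (((contact force between case_1 and the fingers above 1 N and height (world z) of case_1 above 0.1 m and horizontal distance between case_1 and tray below 0.06 m and angle between case_1's own z axis and vertical below 0.2 rad and linear speed of case_1 below 0.03 m/s and distance between loose_part and case_1 below 0.06 m and distance of each of case_2, case_3 from where it was at the start of the episode below 0.05 m and height (world z) of each of case_2, case_3 below 0.03 m and angle between each of case_2, case_3's own z axis and vertical below 0.12 rad) or (contact force between case_2 and the fingers above 1 N and height (world z) of case_2 above 0.1 m and horizontal distance between case_2 and tray below 0.06 m and angle between case_2's own z axis and vertical below 0.2 rad and linear speed of case_2 below 0.03 m/s and distance between loose_part and case_2 below 0.06 m and distance of each of case_1, case_3 from where it was at the start of the episode below 0.05 m and height (world z) of each of case_1, case_3 below 0.03 m and angle between each of case_1, case_3's own z axis and vertical below 0.12 rad) or (contact force between case_3 and the fingers above 1 N and height (world z) of case_3 above 0.1 m and horizontal distance between case_3 and tray below 0.06 m and angle between case_3's own z axis and vertical below 0.2 rad and linear speed of case_3 below 0.03 m/s and distance between loose_part and case_3 below 0.06 m and distance of each of case_1, case_2 from where it was at the start of the episode below 0.05 m and height (world z) of each of case_1, case_2 below 0.03 m and angle between each of case_1, case_2's own z axis and vertical below 0.12 rad))); the arm keeps its last pose, push and grip.
It fails at once if a bystander (mug, rolls, glue or screwdriver) is moved by more than 4 cm (distance of any of mug, tape_roll, paper_roll, glue, screwdriver from where it was at the start of the episode above 0.04 m).
It also fails if it takes over 72 s, if anything falls off the work surface, if the arm or the gripper's body presses on something with over 40 N, if the wrist force passes 120 N, or if a joint passes its speed limit or range.

## Working session

There is one attempt and no reset: what is moved stays moved. The work goes in short steps, each a Python script; the robot and the scene stay as the last script left them, time stands still between calls to the robot, and variables do not carry over. Pictures are saved under pics/ and viewed, at most 10 in all, crops included, and the job is handed in when it is done.

```bash
mkdir -p pics
python3 - <<'E'
from workcell import arm
import cv2
for n in("top","side"):
    cv2.imwrite(f"pics/{n}0.png",arm.read_camera(n)[:,:,::-1]); print(n,arm.camera_info(n))
print(arm.read_time_s(),arm.read_orientation(),arm.read_force(),arm.read_moment())
E
```

```text
top {'fx': 518.3139803321242, 'fy': 518.3139803321242, 'cx': 310.88942296363825, 'cy': 242.57250514245317, 'xyz': array([0.1967089 , 0.00810642, 1.50396268]), 'attitude': array([ 0.7148755 ,  0.07411078, -0.06997312, -0.69178347])}
side {'fx': 524.9359082813262, 'fy': 524.9359082813262, 'cx': 316.4760900384807, 'cy': 248.60163480121247, 'xyz': array([ 0.22913032, -0.89387924,  1.17505211]), 'attitude': array([ 0.93345097,  0.33343522, -0.04983928, -0.12250016])}
0.1 [-1.07053073e-04  1.10666694e-01  9.93857268e-01 -7.75932656e-04] [ 0.51207183 -0.01296047 -0.18479594] [-0.00702198 -0.03892023 -0.01150326]
```

View pics/top0.png

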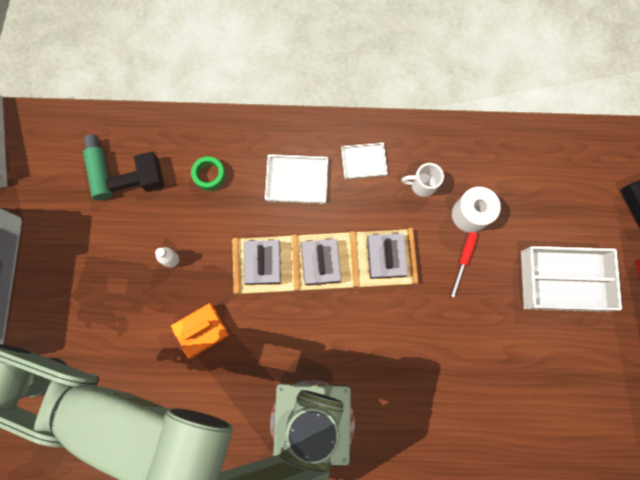

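View pics/side0.png

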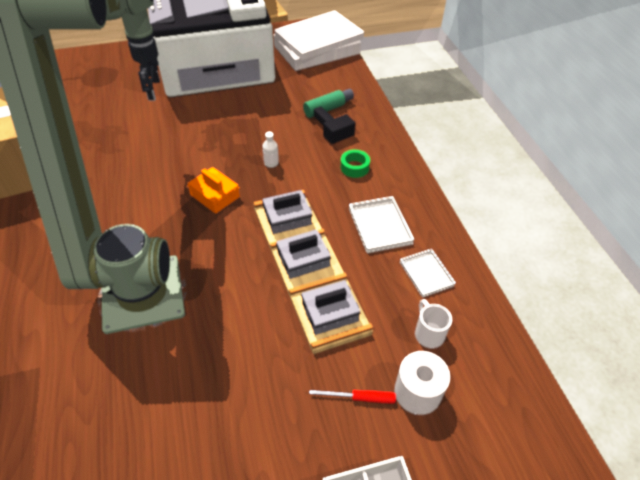

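The top view has world +x up and +y to the left. The grey cases are at (262,261) left, (321,261) middle and (388,256) right.

- **Tray:** candidates are (297,179), the larger, (364,160), the smaller, and the two-compartment box at (571,280). The first fits because it is the larger plain tray directly beyond the rack.
- **Look-alike:** the orange case at (200,331) is to be left alone.

Next I'll measure from both views.

```bash
cat > h.py <<'E'
import cv2, numpy as np
from scipy.spatial.transform import Rotation as R
from workcell import arm
def ray(n,uv):
    c=arm.camera_info(n); w,x,y,z=c["attitude"]
    uv=np.atleast_2d(uv).astype(float)
    d=np.c_[(uv[:,0]-c["cx"])/c["fx"],-(uv[:,1]-c["cy"])/c["fy"],-np.ones(len(uv))]
    return np.array(c["xyz"]),R.from_quat([x,y,z,w]).apply(d)
def plane(n,uv,z):
    o,d=ray(n,uv); return o+d*((z-o[2])/d[:,2])[:,None]
def tri(a,b):
    o1,d1=ray("top",a);o2,d2=ray("side",b);d1=d1[0];d2=d2[0]
    s=np.linalg.lstsq(np.c_[d1,-d2],o2-o1,rcond=None)[0]
    p,q=o1+s[0]*d1,o2+s[1]*d2
    return (p+q)/2,np.linalg.norm(p-q)
def blobs(mask,roi,amin):
    x0,y0,x1,y1=roi; m=np.zeros_like(mask); m[y0:y1,x0:x1]=mask[y0:y1,x0:x1]
    n,l,st,ce=cv2.connectedComponentsWithStats(m.astype(np.uint8),connectivity=4)
    return [(ce[i],st[i,4],(l==i)) for i in range(1,n) if st[i,4]>=amin]
def hull(m): return cv2.convexHull(cv2.findContours(m.astype(np.uint8),0,2)[0][0])[:,0]
E
cat > m.py <<'E'
from h import *
T=cv2.imread("pics/top0.png");S=cv2.imread("pics/side0.png")
def dark(I): return I.max(2)<70
t=sorted(blobs(dark(T),(235,225,415,290),40),key=lambda b:b[0][0])
s=sorted(blobs(dark(S),(262,185,365,345),40),key=lambda b:b[0][1])
print([(b[0].round(1),b[1]) for b in t]);print([(b[0].round(1),b[1]) for b in s])
for b,c in zip(t,s):
    p,e=tri(b[0],c[0]); H=plane("top",hull(b[2]),p[2])[:,:2].astype(np.float32)
    print("rib",p.round(4),"gap",round(e,4),[np.round(v,3) for v in cv2.minAreaRect(H)])
def white(I): return (I.min(2)>140)&(I.max(2).astype(int)-I.min(2)<50)
t=max(blobs(white(T),(255,145,335,212),500),key=lambda b:b[1]);s=max(blobs(white(S),(340,190,418,255),500),key=lambda b:b[1])
p,e=tri(t[0],s[0]);print("tray",p.round(4),e,t[0],s[0])
for n,b in(("top",t),("side",s)):
    H=plane(n,hull(b[2]),.02)[:,:2].astype(np.float32); print(n,[np.round(v,3) for v in cv2.minAreaRect(H)])
hsv=cv2.cvtColor(T,cv2.COLOR_BGR2HSV)
w=((hsv[...,2]>150)&(hsv[...,1]>60)&(hsv[...,0]>8)&(hsv[...,0]<30))
m=np.zeros(w.shape,np.uint8)
for b in blobs(w,(222,215,425,305),60): m|=b[2].astype(np.uint8)
H=cv2.convexHull(np.argwhere(m)[:,::-1].astype(np.int32))[:,0]
print("rack",[np.round(v,3) for v in cv2.minAreaRect(plane("top",H,.022)[:,:2].astype(np.float32))])
c=np.hstack([cv2.resize(T[140:300,225:425],None,fx=2.,fy=2.),cv2.resize(S[180:350,250:430],(339,320))])
cv2.imwrite("pics/crop.png",c)
E
python3 m.py
```

```text
[(array([261.7, 261.4]), np.int32(62)), (array([387.2, 255.6]), np.int32(68))]
[(array([286.6, 202. ]), np.int32(252)), (array([290.7, 220.9]), np.int32(80)), (array([303. , 244.3]), np.int32(268)), (array([307.4, 264.9]), np.int32(81)), (array([330.5, 298.1]), np.int32(298)), (array([335.4, 321. ]), np.int32(82))]
rib [0.4348 0.1559 0.0866] gap 0.005 [array([0.435, 0.158]), array([0.071, 0.011]), np.float64(7.079)]
rib [ 0.3965 -0.154   0.3516] gap 0.028 [array([ 0.415, -0.156]), array([0.06, 0.01]), np.float64(5.847)]
tray [0.704  0.0736 0.007 ] 0.001194323033330005 [296.0211292  178.34083824] [380.48980441 223.6275489 ]
top [array([0.699, 0.073]), array([0.186, 0.148]), np.float64(89.278)]
side [array([0.7  , 0.068]), array([0.196, 0.149]), np.float64(89.238)]
rack [array([ 0.46 , -0.015]), array([0.256, 0.596]), np.float64(1.858)]
```

View pics/crop.png

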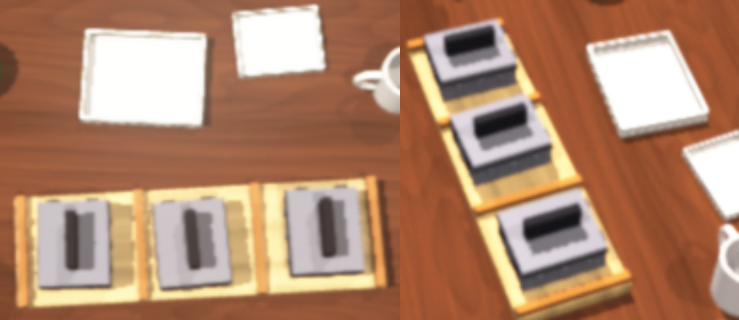

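The crop shows the three grey cases with black ribs and the larger tray at upper left (top-view pixel (296,178), measured 186 x 148 mm, so it fits). The rib mask in the top view needs a better threshold.

```bash
cat > m2.py <<'E'
from h import *
T=cv2.imread("pics/top0.png");S=cv2.imread("pics/side0.png")
s=[b for b in sorted(blobs(S.max(2)<70,(262,185,365,345),40),key=lambda b:b[0][1]) if b[1]>200]
for th in (75,82,90):
    t=sorted(blobs(T.max(2)<th,(240,230,410,285),60),key=lambda b:b[0][0])
    print(th,[(b[0].round(1).tolist(),int(b[1])) for b in t])
    if len(t)==3:
        for b,c in zip(t,s):
            p,e=tri(b[0],c[0]); H=plane("top",hull(b[2]),p[2])[:,:2].astype(np.float32)
            K=plane("side",hull(c[2]),p[2])[:,:2].astype(np.float32)
            print("rib",p.round(4),"gap",round(e,4),[np.round(v,3).tolist() for v in cv2.minAreaRect(H)],"side",[np.round(v,3).tolist() for v in cv2.minAreaRect(K)])
hsv=cv2.cvtColor(T,cv2.COLOR_BGR2HSV)
w=(hsv[...,2]>165)&(hsv[...,0]>8)&(hsv[...,0]<30)&(hsv[...,1]>70)
m=max(blobs(w|((hsv[...,1]<60)&(T.max(2)>100)),(222,222,425,305),60),key=lambda b:b[1])
print("rack",m[0],m[1],[np.round(v,3).tolist() for v in cv2.minAreaRect(plane("top",hull(m[2]),.025)[:,:2].astype(np.float32))])
print(T[262,252:275].max(1), T[262,308:338].max(1),T[255,375:402].max(1))
E
python3 m2.py
```

```text
75 [([261.0, 260.2], 131), ([388.1, 253.8], 143)]
82 [([260.9, 259.8], 138), ([320.9, 260.2], 109), ([388.2, 253.5], 166)]
rib [0.4375 0.1585 0.0842] gap 0.0007 [[0.438, 0.16], [0.076, 0.014], 2.969] side [[0.438, 0.159], [0.08, 0.038], 4.703]
rib [ 0.443  -0.0082  0.0837] gap 0.0029 [[0.444, -0.008], [0.077, 0.011], 6.839] side [[0.445, -0.008], [0.081, 0.033], 7.094]
rib [ 0.4672 -0.195   0.0832] gap 0.0014 [[0.467, -0.195], [0.077, 0.017], 4.788] side [[0.469, -0.195], [0.081, 0.029], 5.503]
90 [([260.8, 259.8], 149), ([320.9, 259.7], 138), ([388.3, 253.6], 183)]
rib [0.4376 0.159  0.0837] gap 0.0008 [[0.437, 0.16], [0.079, 0.014], 3.081] side [[0.439, 0.159], [0.08, 0.038], 4.703]
rib [ 0.4437 -0.008   0.0835] gap 0.0016 [[0.444, -0.008], [0.077, 0.014], 6.849] side [[0.445, -0.008], [0.081, 0.033], 7.094]
rib [ 0.4671 -0.1952  0.0836] gap 0.0015 [[0.468, -0.195], [0.08, 0.019], 5.204] side [[0.468, -0.195], [0.081, 0.029], 5.503]
rack [322.02420674 260.73056373] 9171 [[0.452, -0.017], [0.169, 0.534], 5.315]
[203 197 192 190 181 143  95  74  71  68  63  69 101 123 127 128 127 127
 128 138 169 194 203] [206 206 206 204 199 192 191 189 178 156 117  83  75  74  73  80 107 126
 131 131 131 131 132 145 180 202 206 207 208 200] [206 206 205 203 196 191 189 185 168 133  89  65  66  69  70  70  77 104
 124 129 130 131 143 178 200 205 204]
```

Ribs triangulate at z = 0.084 m (0.086 expected), about 80 mm long and 14-19 mm thick. The rack's yaw (5.3°) and bay centres agree with the rib positions. Now the left case.

```bash
cat > job.py <<'E'
from h import *
C=[(.4376,.1588,3.9),(.4437,-.008,7.0),(.4675,-.195,5.4)]
TRAY=(.700,.071)
Z=.074; UP=.20
def q(yaw,tilt=0):
    r=R.from_euler("z",yaw,degrees=True)*R.from_euler("x",tilt)*R.from_quat([0,1,0,0])
    x,y,z,w=r.as_quat(); return [w,x,y,z]
def rd(tag):
    w,x,y,z=arm.read_orientation(); r=R.from_quat([x,y,z,w]).inv()
    F=np.array(arm.read_force());M=np.array(arm.read_moment())
    print(tag,"F",F.round(2),"toolF",r.apply(F).round(2),"toolM",r.apply(M).round(3),"t",round(arm.read_time_s(),2))
def grab(i):
    x,y,a=C[i]
    arm.movep([x,y,UP],q(a)); arm.command_gripper(1.0)
    arm.line_to([x,y,Z+.05],velocity=.2); arm.pause(.2); rd("empty")
    print("stopped early",arm.line_to([x,y,Z],velocity=.08,stop_force=6),arm.read_ee_pos().round(4))
    arm.command_gripper(0.0,force=70)
    print("width",arm.read_width(),arm.read_gripper_force())
def shake(i):
    x,y,a=C[i]
    arm.line_to([x,y,UP],velocity=.12); arm.pause(.4); rd("level")
    for t in (.5,-.5,.25,0):
        arm.movep([x,y,UP],q(a,t)); arm.pause(.6); rd(t)
def back(i):
    x,y,a=C[i]
    arm.line_to([x,y,Z+.02],velocity=.15)
    print("down",arm.line_to([x,y,Z-.002],velocity=.04,stop_force=5),arm.read_ee_pos().round(4))
    arm.command_gripper(1.0); arm.line_to([x,y,UP],velocity=.2)
def snap(name):
    for n in("top","side"): cv2.imwrite(f"pics/{n}_{name}.png",arm.read_camera(n)[:,:,::-1])
E
python3 - <<'E'
from job import *
for i in range(3):
  for t in(0,.5,-.5): assert arm.solve_ik([*C[i][:2],UP],q(C[i][2],t)) is not None,(i,t)
print(arm.solve_ik([*TRAY,.24],q(0)))
grab(0); shake(0); snap("a")
E
```

```text
[ 8.47374395e-02  5.24749461e-01  1.21306612e+00 -4.44089210e-16
  1.40377708e+00 -1.48605889e+00]
empty F [ 0.29 -0.06 -0.29] toolF [-0.28 -0.08  0.3 ] toolM [-0.008 -0.017  0.011] t 2.9
stopped early False [0.4379 0.1589 0.0743]
width 0.17307139723611872 69.36139225959778
level F [ 0.38  0.36 -4.01] toolF [-0.41  0.34  4.01] toolM [-0.017  0.02  -0.037] t 5.92
0.5 F [-0.18 -0.11 -4.33] toolF [ 0.19 -2.16  3.75] toolM [ 0.647  0.047 -0.028] t 7.15
-0.5 F [ 0.35  0.55 -4.54] toolF [-0.38  2.64  3.74] toolM [-0.581  0.055  0.015] t 8.74
0.25 F [ 0.97  0.42 -4.55] toolF [-1.   -0.79  4.5 ] toolM [0.279 0.017 0.057] t 10.08
0 F [ 0.23  0.64 -4.08] toolF [-0.27  0.62  4.08] toolM [0.002 0.088 0.005] t 11.07
```

View pics/side_a.png

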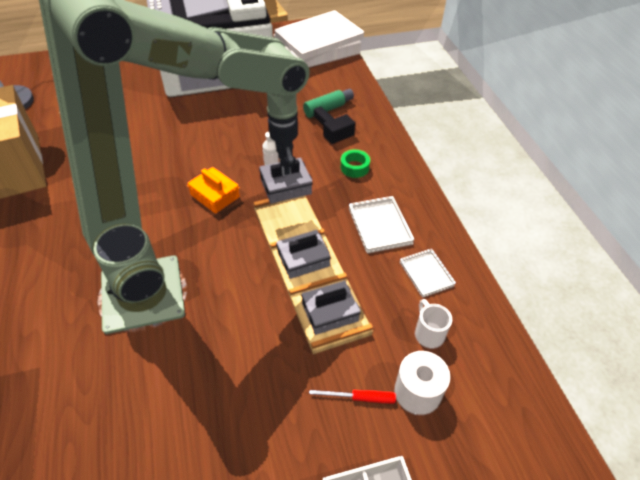

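The left case is held level above its bay at (285,180), and the other cases are untouched. Readings are noisy, so I'll average them. I'll also add small tilts, where a rolling weight shows as a step in the moment and a solid one does not.

```bash
cat >> job.py <<'E'
def avg(n=20):
    w,x,y,z=arm.read_orientation(); r=R.from_quat([x,y,z,w]).inv(); L=[]
    for _ in range(n): L.append(np.r_[arm.read_force(),arm.read_moment()]); arm.pause(.02)
    L=np.array(L); m=L.mean(0); return m[2],r.apply(m[3:])[0],L[:,3].std()
def fit(i,tilts=(.15,-.15,.5,-.5)):
    x,y,a=C[i]; out=[]
    for t in tilts:
        arm.movep([x,y,UP],q(a,t)); arm.pause(.5); out.append((t,*avg()))
    o=np.array(out); t=o[:,0]; W=-o[:,1].mean()
    A=np.c_[W*np.sin(t),np.sign(t)*np.cos(t),np.ones(len(t))]
    print("case",i,"W",W,"M",o[:,2].round(4),"sd",o[:,3].round(3),"h,step,bias",np.linalg.lstsq(A,o[:,2],rcond=None)[0].round(4),arm.read_time_s())
    arm.movep([x,y,UP],q(a)); arm.pause(.2)
E
python3 - <<'E'
from job import *
fit(0); back(0)
grab(1); arm.line_to([*C[1][:2],UP],velocity=.12); fit(1)
E
```

```text
case 0 W 4.128373207000256 M [ 0.1136 -0.1214  0.5798 -0.5727] sd [0.031 0.029 0.033 0.027] h,step,bias [ 3.297e-01 -8.680e-02 -2.000e-04] 16.975
down True [0.4374 0.159  0.0748]
empty F [-0.25  1.11  0.17] toolF [ 0.11  1.14 -0.17] toolM [0.037 0.022 0.056] t 22.15
stopped early False [ 0.4441 -0.008   0.0743]
width 0.17334658142682666 69.08677697181702
case 1 W 4.064224414327358 M [ 0.1881 -0.2012  0.6277 -0.618 ] sd [0.031 0.025 0.026 0.033] h,step,bias [ 0.3194  0.0007 -0.0009] 30.525
```

The middle case shows no step (0.001 Nm). The left case shows −0.087 Nm, about what 0.25 kg x 27 mm rolling to the low side gives (0.066). So the left case rattles. I'll still shake the right one, then measure where everything stands.

```bash
python3 - <<'E'
from job import *
back(1); grab(2); arm.line_to([*C[2][:2],UP],velocity=.12); fit(2); back(2)
arm.movep([.40,.02,.25],q(3.9)) if False else arm.movep([.30,-.25,.25],q(3.9))
snap("b"); print(arm.read_time_s())
E
sed -i 's/top0/top_b/;s/side0/side_b/' m2.py; python3 m2.py | grep -v '^\['
```

```text
down True [ 0.4436 -0.008   0.0743]
empty F [0.09 0.96 0.22] toolF [-0.18  0.95 -0.22] toolM [ 0.054  0.022 -0.029] t 35.9
stopped early False [ 0.4678 -0.1952  0.0743]
width 0.17625430158389407 69.10715818405151
case 2 W 3.8750559666860847 M [ 0.1851 -0.1866  0.6251 -0.5939] sd [0.032 0.032 0.025 0.022] h,step,bias [ 0.3308 -0.0058  0.0074] 43.975
down True [ 0.4673 -0.195   0.0743]
48.5083
75 [([260.3, 261.2], 131), ([320.9, 262.3], 98), ([387.9, 253.8], 172)]
rib [0.436  0.1604 0.0817] gap 0.0049 [[0.436, 0.16], [0.076, 0.014], 3.081] side [[0.434, 0.16], [0.095, 0.048], 21.814]
rib [ 0.4392 -0.0084  0.0848] gap 0.0078 [[0.439, -0.008], [0.068, 0.011], 1.714] side [[0.444, -0.008], [0.08, 0.037], 6.014]
rib [ 0.3796 -0.1753  0.2422] gap 0.1105 [[0.436, -0.171], [0.068, 0.015], 5.357] side [[0.328, -0.184], [0.203, 0.041], 78.58]
82 [([260.1, 260.7], 145), ([320.5, 260.4], 138), ([387.9, 253.8], 184)]
rib [0.4368 0.161  0.0811] gap 0.0035 [[0.437, 0.16], [0.079, 0.014], 3.081] side [[0.434, 0.161], [0.095, 0.048], 21.814]
rib [ 0.4422 -0.0071  0.0835] gap 0.0024 [[0.444, -0.007], [
[... 279 characters left out ...]
 0.1601 0.0821] gap 0.0036 [[0.437, 0.159], [0.079, 0.017], 3.081] side [[0.434, 0.16], [0.095, 0.048], 21.814]
rib [ 0.4421 -0.0074  0.084 ] gap 0.0025 [[0.442, -0.008], [0.079, 0.017], 6.08] side [[0.444, -0.007], [0.08, 0.037], 6.014]
rib [ 0.3797 -0.1757  0.2427] gap 0.1108 [[0.436, -0.172], [0.073, 0.019], 4.773] side [[0.328, -0.185], [0.203, 0.041], 78.58]
rack [323.13379278 259.76164449] 8416 [[0.452, -0.017], [0.168, 0.534], 5.197]
 128 141 176 199 204] [180 180 178 171 165 164 164 163 155 123  85  68  67  66  66  73  89 100
 103 103 102 103 116 152 174 180 179 179 179 171] [179 179 177 169 163 161 161 161 151 113  70  58  62  63  63  64  72  89
 100 102 103 115 154 187 201 205 205]
```

View pics/top_b.png

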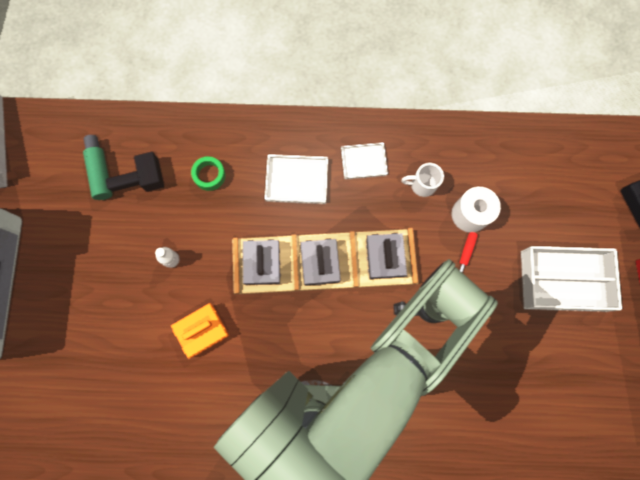

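The right case shows no step either (−0.006 Nm). All three cases stand in their bays at (261,261), (321,261) and (388,255), and the bystanders are unmoved. The side view is disturbed by the arm, but the top-view centroids are within 1-2 px of the start. Now I'll present the left case.

Run:
```python
from job import *
C[0]=(.437,.159,3.5)
arm.movep([.42,.03,.25],q(3.5))
grab(0); arm.line_to([*C[0][:2],.25],velocity=.15); fz=avg(); print(fz)
arm.movep([.57,.115,.25],q(3.5)); arm.line_to([*TRAY,.25],velocity=.15)
arm.pause(.6); print(arm.read_ee_pos(),arm.read_gripper_force(),arm.read_width(),arm.read_time_s()); snap("c")
```

```text
empty F [-0.5   0.03 -1.08] toolF [0.5  0.06 1.08] toolM [-0.012 -0.012  0.001] t 51.24
stopped early False [0.4373 0.1591 0.0743]
width 0.1770652407555074 69.33655858039856
(np.float64(-4.0078988658516215), np.float64(0.059961873559838966), np.float64(0.025483112423898377))
[0.69996039 0.07099558 0.25004598] 68.50586414337158 0.17689833935076146 56.6
```

View pics/side_c.png

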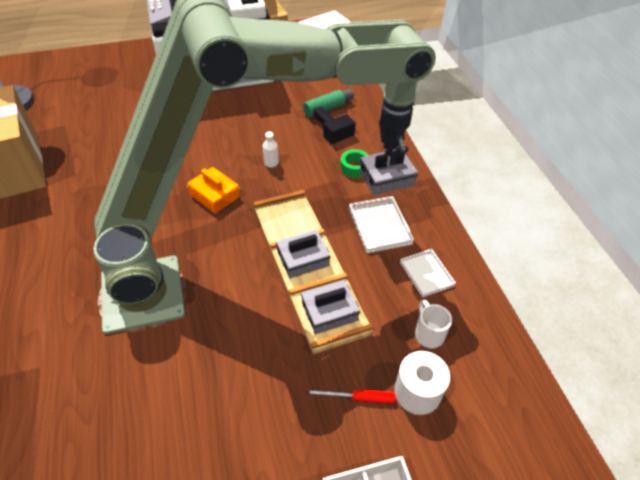

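View pics/top_c.png

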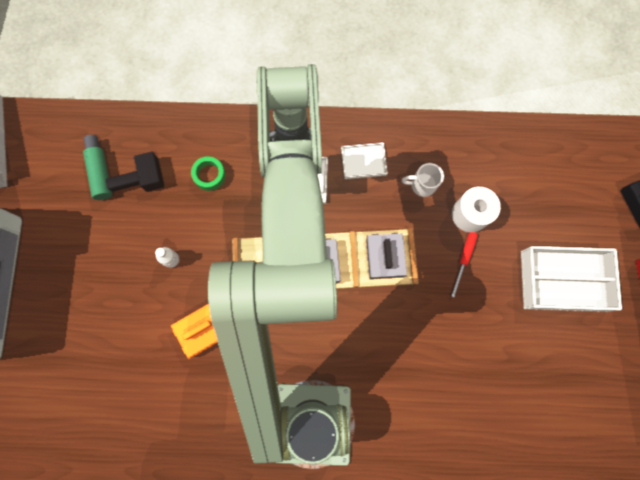

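The side view shows the case held level at (388,170), about 19 cm above the tray centre in the measured frame. The quiet cases at (303,252) and (330,305) stand in their bays, and nothing else has moved.

```bash
python3 -c "
from workcell import arm
print(arm.sign_off())"
```

```text
the job is handed in; nothing more can be done
None
```

I shook all three cases in order and found that the left-bay case rattles; I handed the job in at about 57 s with that case held level over the middle of the white tray, its underside about 19 cm above the bench, and the two quiet cases back in their bays.

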